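# Carry the tall sample pot to the balance by its bail

## Task

The tall, narrow steel sample pot is to be weighed: swing its folded-down wire bail upright while the pot stands on the bench, then lift the pot by the bail, keeping the pot level, and set it down (do not drop it) standing near the middle of the balance's round pan, and let go. Leave the low, wide pot, which has a bail too, where it is.

Things in the scene. Friction and masses are not known exactly. Their poses are not given: they have to be found in the camera images.
- pot: the tall, narrow open steel sample pot: 72 mm outer diameter on a round foot plate 96 mm across and 8 mm thick, 85 mm high, about 0.6 kg, loose. Origin: centre of its underside; z up along its axis. Its bail turns about a level line that crosses the pot's axis 68 mm above the origin, on two ears on the pot's y axis, and is folded down to the pot's own +x side.
- bail: the tall pot's wire bail. Origin: centre of its grip, a free-turning wood sleeve 14 mm thick, 46 mm long, along the bail's y axis (level), 85 mm from the pivot line, 42 mm clear of the pot's wall. Its x axis points from pivot to grip: level within 12 deg when folded, straight up when upright. Stiff pivot: stays where left, some 0.5 N at the grip moves it; range: 17 deg below level to 13 past upright.
- squat: the low, wide open steel pot, a bystander to be left alone: 104 mm diameter, 50 mm high, also with a folded bail, which reaches 110 mm from the pot's axis towards its own +x side. Origin: centre of its underside.
- pan (a point): centre of the upper face of the balance's round aluminium pan, 160 mm in diameter, 70 mm above the bench, the highest part of a white bench balance 245 mm by 180 mm; fixed and rigid. z up.
Mind the look-alikes: they are no part of the job. Leave any pink or yellow look-alike of the pot alone.

How it is judged:
On the way, in this order (a step that is already met when the one before it is completed fails the run):
1. the bail has been raised to within 20 degrees of upright while the pot stands on the bench (angle between bail's own x axis and vertical below 0.349 rad and height (world z) of pot below 0.02 m and angle between pot's own z axis and vertical below 0.25 rad), for 0.2 s.
2. the pot hangs from the upright bail in the fingers, clear of the bench by more than 75 mm (height (world z) of pot above 0.075 m and contact force between the fingers and bail above 0.5 N and angle between bail's own x axis and vertical below 0.6 rad), for 0.2 s.
At the end, for the whole second after the job is handed in: The tall pot stands upright (within 8 degrees) and at rest on the balance's pan, its axis within 30 mm of the pan's centre, released; the low wide pot is within 30 mm of where it was. The bail may be in any position (horizontal distance between pot and pan below 0.03 m and z of pot in the frame of pan between -0.008 and 0.008 m and angle between pot's own z axis and vertical below 0.15 rad and linear speed of pot below 0.03 m/s and distance of squat from where it was at the start of the episode below 0.03 m); the robot touches nothing.
It fails at once if the tall pot is tipped by more than 30 degrees (angle between pot's own z axis and vertical above 0.524 rad).
It fails at once if the tall pot is dropped: falling free of the fingers faster than 0.65 m/s (a fall of about 20 mm) (linear speed of pot above 0.65 m/s and contact force between the fingers and pot below 0.05 N).
It fails at once if the low, wide pot is moved by more than 30 mm (distance of squat from where it was at the start of the episode above 0.03 m).
It also fails if it takes over 48 s, if anything falls off the work surface, if the arm or the gripper's body presses on something with over 40 N, if the wrist force passes 120 N, or if a joint passes its speed limit or range.

## Robot

A 6-joint arm with a two-finger parallel gripper is mounted at the origin on the work surface. World frame = base frame: x ahead of the robot, y to its left, z up, the work surface at z = 0. Lengths are in m, angles in rad, forces in N, time in s.
With the tool pointing down it reaches from about 0.25 to 0.725 m from the base axis. Payload 4 kg.
Tool frame: the origin (TCP) lies midway between the tips of the shut fingers; the grasp point (between the pads) lies 19 mm behind it; z points along the fingers, y is the direction in which the jaws open and shut (so a half turn about z gives the same grasp; the last joint's range is limited). The gripper opens to 85 mm and grips with 20 to 120 N. Pads are 22 mm wide; open, the fingers measure 114 mm over their backs; the gripper's body (76 mm by 85 mm) begins 54 mm behind the grasp point. The pads swing forward as they close: fully open they stand 13 mm farther back than shut.
Start: joints at [1.326, 0.241, 0.005, 1.335, 0, 1.571], TCP at [0.121, 0.485, 0.231] pointing down, gripper open.
Joint ranges: [-2.72, 2.72], [-1.05, 1.87], [-1.09, 1.28], [-1.99, 2.15], [-1.42, 1.44], [-3.14, 3.14]. Speed limits (rad/s): [2.79, 2.79, 3.14, 3.14, 3.14, 3.14].

## Interface

Orientations are given as a unit quaternion [x, y, z, w].
In Python, from workcell import get_obs, camera, camera_model, job_done, masks_of gives the robot as it stands.
- The arm moves only by the tool jog_arm, never from a script. Its argument "deltas" is a list that holds one entry, the list of rows, each a list of 7 numbers: the shift along the tool's x, y, z in mm, then the turn, a rotation vector about the tool's x, y, z in degrees, then the finger opening in mm, from 0 to 85.4. A call has 1 to 5 rows; each row shifts and turns the pose as measured when the row begins, along the tool's axes as they then stand; what a row does not reach is not made up. A row lasts 1/10 s, in which the tool goes at most 50 mm and 8.59 degrees, less where a joint would pass 70% of its speed; a pose out of reach is approached as far as the arm can. A call with a gripper value outside its range is refused whole. The fingers move at their own pace and stop on an object; the grip force is fixed at half the most. Time passes only in rows, so rows that do not move let the fingers close. It gives the time, the measured TCP pose, the force and the opening at its end, in the units of the state.
- get_obs(): the state, without advancing time (a new reading comes with each control period).
- camera(name): name is "scene" or "top" or "wrist"; returns the picture (384x512x3 uint8, red, green, blue); there is no depth.
- camera_model(name): a dict with "fovy" (degrees; the focal length in pixels is half the picture's height over the tangent of half this angle, whatever the lens; pixels are square), "cx", "cy" (the principal point, pixels), "pose" (4x4, takes a point from camera to world coordinates); the wrist camera has in their place "T_tool_cam" (4x4, takes a point from camera to tool coordinates, whose origin is the TCP and whose axes are the flange's). Camera axes: x right, y down, z forward; pixel columns grow to the right and rows downward; lengths in m; the calibration is good to about 2 mm. The wrist camera is an equidistant fisheye: a pixel r from the principal point sees the ray r / f radians off the axis. A picture is of the moment at which its call begins: read the wrist's pose just before it. camera_model takes no time and is no camera call.
- job_done(): hands the job in, once; it reports no verdict.
Trained networks look in the newest picture that a camera, given by its name, has taken for a name from the list of things; names that differ only in an ending like _2 or _b are one class to them, and where a whole thing is asked for, a point or a joint stands for the part that bears it (a point fixed in the world has none). Each returns a list of dicts, best first, with "conf" (0 to 1); they miss things now and then, are a little off and sometimes report something else, mostly with a low value. They report only what shows in the picture. A call takes as long as a camera call. They do not tell look-alikes from the thing itself.
- masks_of(target, camera): "pixels" (384x512 bool, what is visible of it) and "at" ([column, row] in pixels, amid what is visible of it).
The state is a dict: "clock": time; "joint_pos": joint angles; "joint_vel": joint speeds; "tau": joint torques, N m; "eef_pos": TCP position; "tool_rot": TCP orientation; "ft_force": force on the tool from outside, world axes, zero at the start; "ft_torque": the same for the moment, N m; "grip_width": finger opening in m.
Only numpy, scipy, OpenCV 4.12 (cv2) and the standard library are available. Lean on these libraries where they do the work, as an engineer would, in place of code of your own. Each camera call takes 0.05 s, during which the arm holds its last target. There are 200 camera calls.

## Working session

There is one attempt and no reset: what is moved stays moved. The work goes in short steps, Python scripts to look and compute and a tool call to move; the robot and the scene stay as the last step left them, time stands still between calls to the robot, and variables do not carry over. Pictures are saved under pics/ and viewed, about 8 in all and at most 12, crops included, and the job is handed in when it is done.

Besides the shell and the picture viewer there is one more tool, called by a JSON object that holds its "method" and its "body", one argument or row to a line. jog_arm: Moves the arm, as the interface text tells. Its arguments: {"type":"object","properties":{"deltas":{"type":"array"}},"required":["deltas"]}

```bash
mkdir -p pics
cat > h.py <<'E'
import numpy as np, cv2
from workcell import *
from scipy.spatial.transform import Rotation as R
def T():
    o=get_obs(); M=np.eye(4); M[:3,:3]=R.from_quat(o['tool_rot']).as_matrix(); M[:3,3]=o['eef_pos']; return M
def ray(name,u,v,Tw=None):
    m=camera_model(name); f=192/np.tan(np.radians(m['fovy']/2)); x=(u-m['cx'])/f; y=(v-m['cy'])/f
    if name=='wrist':
        r=np.hypot(x,y); d=np.array([x/r*np.sin(r),y/r*np.sin(r),np.cos(r)]); P=(T() if Tw is None else Tw)@np.array(m['T_tool_cam'])
    else: d=np.array([x,y,1.]); P=np.array(m['pose'])
    return P[:3,3],P[:3,:3]@d
def atz(name,u,v,z,Tw=None):
    o,d=ray(name,u,v,Tw); return o+d*(z-o[2])/d[2]
def proj(name,p,Tw=None):
    m=camera_model(name); f=192/np.tan(np.radians(m['fovy']/2))
    P=(T() if Tw is None else Tw)@np.array(m['T_tool_cam']) if name=='wrist' else np.array(m['pose'])
    c=np.linalg.inv(P)@np.append(p,1); c=c[:3]
    if name=='wrist':
        r=np.hypot(c[0],c[1]); th=np.arctan2(r,c[2]); return np.array([m['cx']+f*th*c[0]/r,m['cy']+f*th*c[1]/r])
    return np.array([m['cx']+f*c[0]/c[2],m['cy']+f*c[1]/c[2]])
def tri(obs):
    A=np.zeros((3,3));b=np.zeros(3)
    for o,d in obs:
        d=d/np.linalg.norm(d);Q=np.eye(3)-np.outer(d,d);A+=Q;b+=Q@o
    return np.linalg.solve(A,b)
def save(name,fn,s=1.5):
    im=camera(name); cv2.imwrite('pics/'+fn,cv2.cvtColor(cv2.resize(im,None,fx=s,fy=s,interpolation=cv2.INTER_CUBIC),cv2.COLOR_RGB2BGR)); return im
E
python3 - <<'E'
from h import *
np.set_printoptions(precision=3,suppress=True)
print(get_obs())
for c in ['scene','top','wrist']:
    save(c,c+'1.png')
    m=camera_model(c); print(c,{k:np.array(v) for k,v in m.items()})
    for t in ['pot','bail','squat','pan']:
        for r in masks_of(t,c): print(c,t,round(r['conf'],2),np.array(r['at']),r['pixels'].sum())
E
```

```text
{'clock': 0.0, 'joint_pos': array([1.326, 0.241, 0.004, 1.335, 0.   , 1.571]), 'joint_vel': array([ 0.001,  0.002, -0.   , -0.   , -0.   ,  0.001]), 'tau': array([ -0.001, -37.232,  25.241,   0.017,  -0.   ,  -0.   ]), 'eef_pos': array([0.121, 0.484, 0.23 ]), 'tool_rot': array([ 0.122,  0.993, -0.001, -0.   ]), 'ft_force': array([ 0.03 , -0.097, -0.297]), 'ft_torque': array([ 0.001,  0.044, -0.013]), 'grip_width': 0.08516168744003202}
scene {'fovy': array(47.243), 'cx': array(256.528), 'cy': array(187.497), 'pose': array([[ 0.263,  0.66 , -0.704,  1.366],
       [ 0.965, -0.179,  0.193, -0.271],
       [ 0.001, -0.73 , -0.684,  0.921],
       [ 0.   ,  0.   ,  0.   ,  1.   ]])}
scene pot 0.95 [113.8 177.9] 1161
scene pot 0.92 [159.2 282.1] 1640
scene pot 0.75 [227.9 199.1] 1122
scene bail 0.7 [ 95.8 162.2] 91
scene bail 0.62 [240.7 201.2] 73
scene bail 0.53 [114.8 287.1] 163
scene squat 0.84 [134.7 221. ] 1566
scene pan 0.76 [346.6 198.3] 4146
top {'fovy': array(49.281), 'cx': array(256.304), 'cy': array(192.044), 'pose': array([[-0.018, -0.995,  0.095,  0.382],
       [-1.   ,  0.018,  0.002, -0.061],
       [-0.004, -0.095, -0.996,  1.361],
       [ 0.   ,  0.   ,  0.   ,  1.   ]])}
top pot 0.97 [342.3 126.2] 832
top pot 0.88 [268.3 205.2] 810
top pot 0.72 [368.8 249. ] 870
top bail 0.55 [369.1 126.9] 120
top bail 0.45 [392.8 276.2] 109
top bail 0.44 [263.4 179.6] 71
top pan 0.84 [169.6 184.2] 4494
top pan 0.39 [258.8 180.8] 101
top pan 0.27 [358.3 197.3] 1074
wrist {'fovy': array(65.706), 'cx': array(256.54), 'cy': array(189.05), 'T_tool_cam': array([[ 0.   , -0.96 , -0.278,  0.071],
       [ 1.   ,  0.   , -0.001,  0.   ],
       [ 0.001, -0.278,  0.96 , -0.142],
       [ 0.   ,  0.   ,  0.   ,  1.   ]])}
wrist pan 0.56 [127.2 361.7] 62
```

View pics/top1.png

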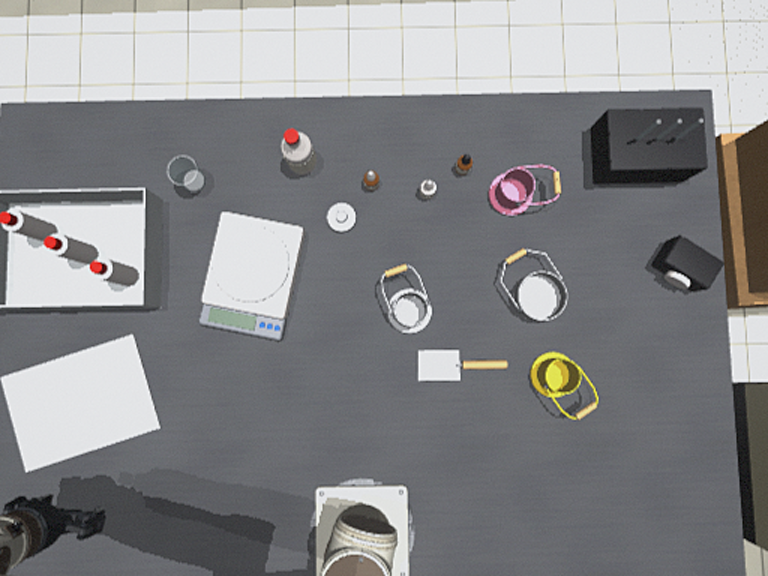

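View pics/scene1.png

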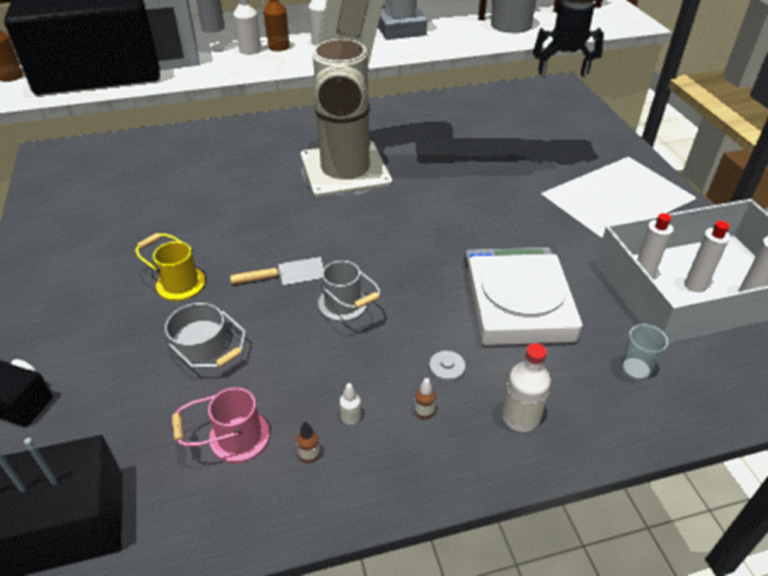

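The tall steel pot is at about (268,205) in the top picture and (228,199) in the scene picture, with its grip at (264,180) and (245,199). The squat pot is at (358,197) in the top picture, and the balance pan is near (168,176). Next I fit the poses.

```bash
cat > fit.py <<'E'
from h import *
from scipy.optimize import minimize
np.set_printoptions(precision=4,suppress=True)
a=np.linspace(0,2*np.pi,40)
def sil(c,x,y,parts):
    m=np.zeros((384*4,512*4),np.uint8)
    for r,z0,z1 in parts:
        P=[proj(c,[x+r*np.cos(t),y+r*np.sin(t),z]) for t in a for z in (z0,z1)]
        cv2.fillConvexPoly(m,cv2.convexHull((np.array(P)*4+2).astype(np.int32)),1)
    return cv2.resize(m*255,(512,384),interpolation=cv2.INTER_AREA)/255.
def best(t,c,near):
    l=[r for r in masks_of(t,c) if np.hypot(*(np.array(r['at'])-near))<15]
    return l[0]['pixels'].astype(float) if l else None
parts=[(.048,0,.008),(.036,0,.085)]
M={}
for c,n in [('top',(268,205)),('scene',(228,199))]:
    im=camera(c); M[c]=best('pot',c,n)
    g=best('bail',c,{'top':(264,180),'scene':(243,200)}[c]); print(c,'bail',g is not None)
    hsv=cv2.cvtColor(im,cv2.COLOR_RGB2HSV); n2={'top':(264,180),'scene':(245,199)}[c]
    w=np.zeros((384,512),bool); w[n2[1]-14:n2[1]+14,n2[0]-16:n2[0]+16]=1
    w&=(hsv[...,1]>90)&(hsv[...,0]>8)&(hsv[...,0]<28)&(hsv[...,2]>80)
    v,u=np.nonzero(w); mm=np.array([u.mean(),v.mean()]); M[c+'g']=mm
    e,V=np.linalg.eigh(np.cov(u,v)); print('grip',c,mm,len(u),V[:,1],4*np.sqrt(e))
    ends=[mm+s*V[:,1]*np.sqrt(3*e[1]) for s in(-1,1)]; print([atz(c,*q,.066) for q in ends])
def cost(p,cs):
    s=0
    for c in cs:
        S=sil(c,*p,parts); s+=np.abs(S-M[c]).sum()/M[c].sum()
    return s
x0=atz('top',268,205,.04)[:2]
for cs in (['top'],['scene'],['top','scene']):
    r=minimize(cost,x0,args=(cs,),method='Nelder-Mead',options=dict(initial_simplex=[x0,x0+[.01,0],x0+[0,.01]],xatol=2e-4,fatol=1e-4)); print(cs,r.x,r.fun)
print('grip xyz',tri([ray(c,*M[c+'g']) for c in('top','scene')]))
print('pan guess',atz('top',168,176,.07),atz('scene',349,191,.07),'squat',atz('top',539/1.5,297/1.5,.03))
im=camera('top')[130:240,120:220]; cv2.imwrite('pics/pan.png',cv2.cvtColor(cv2.resize(im,None,fx=6,fy=6,interpolation=cv2.INTER_CUBIC),cv2.COLOR_RGB2BGR))
E
python3 fit.py
```

```text
top bail True
grip top [263.122  180.2195] 41 [-0.9282  0.372 ] [ 5.8383 17.1371]
[array([ 0.5504, -0.1017,  0.066 ]), array([ 0.5338, -0.0584,  0.066 ])]
scene bail True
grip scene [243.8378 199.4324] 74 [-0.9145  0.4046] [ 5.6206 17.9868]
[array([ 0.5172, -0.0549,  0.066 ]), array([ 0.5309, -0.0989,  0.066 ])]Traceback (most recent call last):
  File "fit.py", line 32, in <module>
    r=minimize(cost,x0,args=(cs,),method='Nelder-Mead',options=dict(initial_simplex=[x0,x0+[.01,0],x0+[0,.01]],xatol=2e-4,fatol=1e-4)); print(cs,r.x,r.fun)
    res = _minimize_neldermead(fun, x0, args, callback, bounds=bounds,
                               **options)
    fxcc = func(xcc)
    fx = function(np.copy(x), *(wrapper_args + args))
  File "fit.py", line 28, in cost
    S=sil(c,*p,parts); s+=np.abs(S-M[c]).sum()/M[c].sum()
  File "fit.py", line 8, in sil
    P=[proj(c,[x+r*np.cos(t),y+r*np.sin(t),z]) for t in a for z in (z0,z1)]
       ~~~~^^^^^^^^^^^^^^^^^^^^^^^^^^^^^^^^^^^
  File "h.py", line 15, in proj
    m=camera_model(name); f=192/np.tan(np.radians(m['fovy']/2))
ValueError: time passes only in moves, steps and waits
```

```bash
sed -i 's/^from scipy.spatial/import functools\n_cm=camera_model\ncamera_model=functools.lru_cache(None)(_cm)\nfrom scipy.spatial/' h.py; time python3 fit.py
```

```text
top bail True
grip top [263.1395 180.186 ] 43 [-0.9312  0.3646] [ 5.7923 17.2776]
[array([ 0.5504, -0.102 ,  0.066 ]), array([ 0.534 , -0.0583,  0.066 ])]
scene bail True
grip scene [243.8378 199.4324] 74 [-0.9145  0.4046] [ 5.6206 17.9868]
[array([ 0.5172, -0.0549,  0.066 ]), array([ 0.5309, -0.0989,  0.066 ])]
['top'] [ 0.4613 -0.109 ] 0.10207721415151756
['scene'] [ 0.4605 -0.1098] 0.07723331534448641
['top', 'scene'] [ 0.4609 -0.1095] 0.17947201156335701
grip xyz [ 0.5401 -0.0803  0.0821]
pan guess [0.5602 0.2156 0.07  ] [0.5728 0.2154 0.07  ] squat [ 0.484 -0.386  0.03 ]
real	0m11.601s
user	0m5.323s
sys	0m2.819s
```

View pics/pan.png

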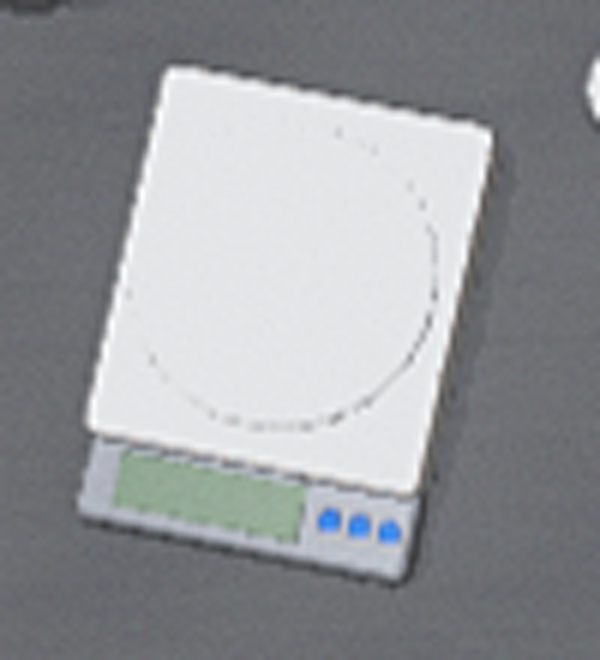

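The pan centre is at about (281,271) in the crop, which is (166.6,175) in the top picture. The pot is at (0.461,-0.110). The grip is at (0.540,-0.080,0.082), so the bail's azimuth is about 20°. I move above the grip now.

{"method": "jog_arm", "body": {
  "deltas": [
    [[-20, -16, 0, 0, 0, 0, 85], [-36, -30, 0, 0, 0, 0, 85], [-36, -30, 0, 0, 0, 0, 85], [-36, -30, 0, 0, 0, 0, 85], [-36, -30, 0, 0, 0, 0, 85]]
  ]
}}

```text
clock: 1.9
eef_pos: [0.249, 0.3137, 0.2304]
tool_rot: [0.116, 0.993, 0.002, 0.0]
ft_force: [0.9, 0.5, -0.2]
grip_width: 0.0848
```

{"method": "jog_arm", "body": {
  "deltas": [
    [[-36, -30, 0, 0, 0, 0, 85], [-36, -30, 0, 0, 0, 0, 85], [-36, -30, 0, 0, 0, 0, 60], [-36, -30, 0, 0, 0, 0, 50], [-36, -30, 0, 0, 0, 0, 44]]
  ]
}}

```text
clock: 2.4
eef_pos: [0.3941, 0.1184, 0.2316]
tool_rot: [0.115, 0.993, 0.003, 0.003]
ft_force: [1.5, 0.9, -0.1]
grip_width: 0.0447
```

{"method": "jog_arm", "body": {
  "deltas": [
    [[-36, -30, 0, 0, 0, 0, 44], [-36, -30, 0, 0, 0, 0, 44], [-36, -30, 0, 0, 0, 0, 44], [-30, -26, 0, 0, 0, 0, 44], [0, 0, 0, 0, 0, 8, 44]]
  ]
}}

```text
clock: 2.9
eef_pos: [0.5087, -0.0382, 0.2319]
tool_rot: [0.189, 0.982, 0.004, 0.005]
ft_force: [-0.1, 0.6, -0.2]
grip_width: 0.0436
```

{"method": "jog_arm", "body": {
  "deltas": [
    [[0, 0, 0, 0, 0, 8, 44], [0, 0, 0, 0, 0, 8, 44], [0, 0, 0, 0, 0, 8, 44], [0, 0, 0, 0, 0, 8, 44], [0, 0, 0, 0, 0, 8, 44]]
  ]
}}

```text
clock: 3.4
eef_pos: [0.5097, -0.0415, 0.2308]
tool_rot: [0.529, 0.849, 0.005, 0.003]
ft_force: [-0.4, 0.2, 1.0]
grip_width: 0.0437
```

```bash
cat > look.py <<'E'
import sys
from h import *
np.set_printoptions(precision=4,suppress=True)
Tw=T(); im=save('wrist',sys.argv[1]); print(get_obs()['clock'],Tw,get_obs()['grip_width'],get_obs()['ft_force'])
zg=float(sys.argv[2]) if len(sys.argv)>2 else .082
hsv=cv2.cvtColor(im,cv2.COLOR_RGB2HSV)
w=((hsv[...,1]>90)&(hsv[...,0]>8)&(hsv[...,0]<28)&(hsv[...,2]>80)).astype(np.uint8)
n,L,S,C=cv2.connectedComponentsWithStats(w)
for i in range(1,n):
    if S[i,4]>60:
        v,u=np.nonzero(L==i); m=np.array([u.mean(),v.mean()]); e,V=np.linalg.eigh(np.cov(u,v)); 
        E=[atz('wrist',*(m+s*V[:,1]*np.sqrt(3*e[1])),zg,Tw)for s in(-1,1)]
        print(m,S[i,4],'ctr',atz('wrist',*m,zg,Tw),'ends',E,'len',np.linalg.norm(E[0]-E[1]),'az',np.degrees(np.arctan2(*(E[1]-E[0])[[1,0]])))
E
python3 look.py w2.png
```

```text
3.45 [[-0.44    0.8979  0.0096  0.5097]
 [ 0.898   0.44    0.0058 -0.0415]
 [ 0.001   0.0112 -0.9999  0.2308]
 [ 0.      0.      0.      1.    ]] 0.04438328305577589 [-0.0465  0.8296 -0.6623]
[265.9744 220.0606] 429 ctr [ 0.5408 -0.0794  0.082 ] ends [array([ 0.5325, -0.0579,  0.082 ]), array([ 0.5497, -0.1021,  0.082 ])] len 0.04744203878879673 az -68.68787749798518
[ 93.6066 249.7996] 549 ctr [ 0.3711 -0.2104  0.082 ] ends [array([ 0.3707, -0.1737,  0.082 ]), array([ 0.3706, -0.2522,  0.082 ])] len 0.07852943113063605 az -90.08351283108706
[411.8924 237.4382] 251 ctr [ 0.7122 -0.0258  0.082 ] ends [array([ 0.7144, -0.0117,  0.082 ]), array([ 0.7102, -0.0399,  0.082 ])] len 0.028557352161369946 az -98.44577290792019
[ 58.7756 299.4467] 985 ctr [ 0.3311 -0.3301  0.082 ] ends [array([ 0.3621, -0.2783,  0.082 ]), array([ 0.2922, -0.3946,  0.082 ])] len 0.13569736799179316 az -121.00696922405552
[ 23.1083 321.3694] 157 ctr [ 0.2598 -0.4418  0.082 ] ends [array([ 0.2443, -0.4194,  0.082 ]), array([ 0.2753, -0.4665,  0.082 ])] len 0.056421536314085065 az -56.66512923987241
```

View pics/w2.png

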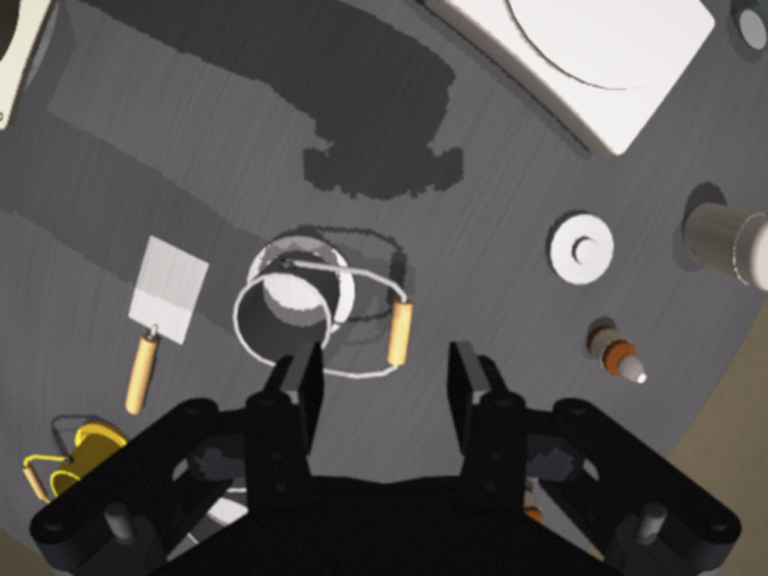

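The wrist picture shows the sleeve at (400,333) and it agrees with the top and scene triangulation. The grip centre is (0.5407,-0.0795), azimuth about 21°. I align and descend.

{"method": "jog_arm", "body": {
  "deltas": [
    [[-24, 6, 0, 0, 0, 0, 44], [-24, 6, 10, 0, 0, 0, 44], [0, 0, 30, 0, 0, 5, 44], [0, 0, 30, 0, 0, 0, 44], [0, 0, 15, 0, 0, 0, 44]]
  ]
}}

```text
clock: 3.95
eef_pos: [0.5469, -0.0806, 0.1471]
tool_rot: [0.563, 0.826, 0.007, 0.007]
ft_force: [-0.5, -0.0, -0.3]
grip_width: 0.044
```

```bash
python3 look.py w3.png|head -7
```

```text
4.0 [[-0.3659  0.9305  0.0193  0.5469]
 [ 0.9306  0.3659  0.0046 -0.0806]
 [-0.0028  0.0196 -0.9998  0.1471]
 [ 0.      0.      0.      1.    ]] 0.044149021254861635 [-0.9365 -0.0051 -1.7684]
[248.6522 190.6019] 736 ctr [ 0.5391 -0.0738  0.082 ] ends [array([ 0.5324, -0.0561,  0.082 ]), array([ 0.5461, -0.0924,  0.082 ])] len 0.038805568781506046 az -69.36668134912036
[445.7399 210.7249] 469 ctr [ 0.7067 -0.029   0.082 ] ends [array([ 0.7061, -0.0158,  0.082 ]), array([ 0.7077, -0.0424,  0.082 ])] len 0.026623208251259536 az -86.47330866148863
[ 57.594  254.2316] 367 ctr [ 0.3939 -0.1968  0.082 ] ends [array([ 0.3919, -0.1635,  0.082 ]), array([ 0.3945, -0.2357,  0.082 ])] len 0.07215600760202938 az -87.9047663644813
```

{"method": "jog_arm", "body": {
  "deltas": [
    [[4, -6, 10, 1.1, 0, 0, 44], [0, 0, 25, 0, 0, 0, 44], [0, 0, 22, 0, 0, 0, 44], [0, 0, 15, 0, 0, 0, 44], [0, 0, 10, 0, 0, 0, 44]]
  ]
}}

```text
clock: 4.5
eef_pos: [0.5398, -0.0785, 0.0632]
tool_rot: [0.56, 0.829, -0.002, 0.001]
ft_force: [0.1, 0.1, 0.1]
grip_width: 0.0438
```

```bash
python3 look.py w4.png|head -6
```

```text
4.55 [[-0.3733  0.9277  0.0004  0.5398]
 [ 0.9277  0.3733 -0.0042 -0.0785]
 [-0.004  -0.0012 -1.      0.0632]
 [ 0.      0.      0.      1.    ]] 0.04380120384078775 [ 0.242   0.9758 -0.6343]
[259.3935 254.9862] 2099 ctr [ 0.5398 -0.0756  0.082 ] ends [array([ 0.5332, -0.0572,  0.082 ]), array([ 0.5475, -0.0969,  0.082 ])] len 0.042184953850878816 az -70.06954656018824
[502.154  255.5937] 539 ctr [ 0.6881 -0.0286  0.082 ] ends [array([ 0.684 , -0.0178,  0.082 ]), array([ 0.693 , -0.0399,  0.082 ])] len 0.02384532837384129 az -67.72709942818716
```

View pics/w4.png

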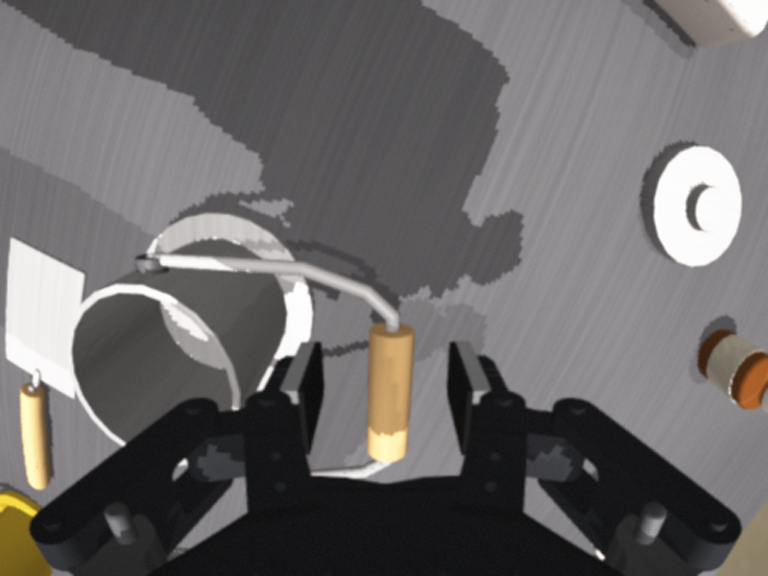

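The sleeve (388,390) is centred between the pads and parallel to them. I close the gripper.

{"method": "jog_arm", "body": {
  "deltas": [
    [[0, 0, 0, 0, 0, 0, 25], [0, 0, 0, 0, 0, 0, 15], [0, 0, 0, 0, 0, 0, 8], [0, 0, 0, 0, 0, 0, 8], [0, 0, 0, 0, 0, 0, 8]]
  ]
}}

```text
clock: 5.05
eef_pos: [0.5402, -0.0772, 0.0645]
tool_rot: [0.559, 0.829, -0.001, 0.001]
ft_force: [-0.2, 0.7, -0.6]
grip_width: 0.0118
```

{"method": "jog_arm", "body": {
  "deltas": [
    [[0, -3.0, -11.5, 0, 0, 0, 8], [0, -4.5, -11, 0, 0, 0, 8], [0, -6, -10.2, 0, 0, 0, 8], [0, -7.4, -9.3, 0, 0, 0, 8], [0, 0, 0, 0, 0, 0, 8]]
  ]
}}

```text
clock: 5.55
eef_pos: [0.5176, -0.0857, 0.1108]
tool_rot: [0.559, 0.829, -0.001, 0.0]
ft_force: [-0.4, 1.0, -2.3]
grip_width: 0.0122
```

{"method": "jog_arm", "body": {
  "deltas": [
    [[0, -9.2, -7, 0, 0, 0, 8], [0, -10.1, -6.3, 0, 0, 0, 8], [0, -10.8, -4.8, 0, 0, 0, 8], [0, -11.4, -3.3, 0, 0, 0, 8], [0, 0, 0, 0, 0, 0, 8]]
  ]
}}

```text
clock: 6.05
eef_pos: [0.4752, -0.1023, 0.1343]
tool_rot: [0.559, 0.829, -0.001, 0.0]
ft_force: [-0.4, 0.9, -0.9]
grip_width: 0.0117
```

```bash
cat > chk.py <<'E'
from fit import *
E
sed -i "s/^    hsv/    continue\n    hsv/; s/^    g=best.*//; s/^print('grip xyz.*//; s/^print('pan.*//; s/^im=camera.*//" fit.py
python3 look.py w5.png .145|head -6; python3 fit.py; python3 -c "
from h import *
save('scene','s2.png')
im=cv2.imread('pics/s2.png')[200:420,200:620];cv2.imwrite('pics/s2c.png',cv2.resize(im,None,fx=1.8,fy=1.8))"
```

```text
6.1 [[-0.3746  0.9272 -0.0005  0.4752]
 [ 0.9272  0.3746 -0.0016 -0.1023]
 [-0.0013 -0.001  -1.      0.1343]
 [ 0.      0.      0.      1.    ]] 0.012000511255341618 [-0.1337  1.8859 -1.1543]
[501.6845 222.2451] 355 ctr [ 0.6151 -0.0342  0.145 ] ends [array([ 0.6139, -0.0255,  0.145 ]), array([ 0.6167, -0.043 ,  0.145 ])] len 0.017737690257189114 az -81.00128093547949
[256.8138 257.1795] 2095 ctr [ 0.4763 -0.1053  0.145 ] ends [array([ 0.4684, -0.085 ,  0.145 ]), array([ 0.4854, -0.1288,  0.145 ])] len 0.04703377221613794 az -68.78431445205125Traceback (most recent call last):
  File "fit.py", line 33, in <module>
    r=minimize(cost,x0,args=(cs,),method='Nelder-Mead',options=dict(initial_simplex=[x0,x0+[.01,0],x0+[0,.01]],xatol=2e-4,fatol=1e-4)); print(cs,r.x,r.fun)
    res = _minimize_neldermead(fun, x0, args, callback, bounds=bounds,
                               **options)
    fsim[k] = func(sim[k])
              ~~~~^^^^^^^^
    fx = function(np.copy(x), *(wrapper_args + args))
  File "fit.py", line 29, in cost
    S=sil(c,*p,parts); s+=np.abs(S-M[c]).sum()/M[c].sum()
                                 ~^~~~~
TypeError: unsupported operand type(s) for -: 'float' and 'NoneType'
```

View pics/s2c.png

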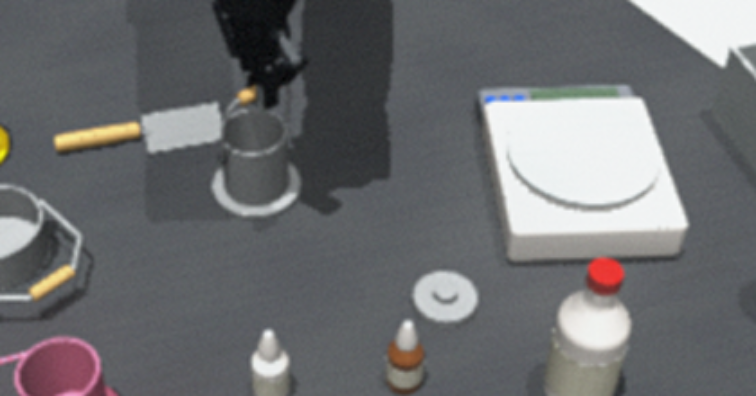

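Bail is nearly upright (about 80°) and the pot stands undisturbed on the bench at crop (255,165). I finish the swing, lift slowly, and check the pan centre by overlaying circles.

{"method": "jog_arm", "body": {
  "deltas": [
    [[0, -7, -1, 0, 0, 0, 8], [0, -6, -0.3, 0, 0, 0, 8], [0, 0, 0, 0, 0, 0, 8], [0, 0, 0, 0, 0, 0, 8], [0, 0, 0, 0, 0, 0, 8]]
  ]
}}

```text
clock: 6.85
eef_pos: [0.4655, -0.1062, 0.1354]
tool_rot: [0.558, 0.83, 0.0, 0.001]
ft_force: [-0.6, 1.5, -0.1]
grip_width: 0.0119
```

{"method": "jog_arm", "body": {
  "deltas": [
    [[0, 0, -3, 0, 0, 0, 8], [0, 0, -6, 0, 0, 0, 8], [0, 0, -8, 0, 0, 0, 8], [0, 0, -8, 0, 0, 0, 8], [0, 0, -8, 0, 0, 0, 8]]
  ]
}}

```text
clock: 7.35
eef_pos: [0.4631, -0.1071, 0.167]
tool_rot: [0.558, 0.83, -0.003, -0.002]
ft_force: [0.1, -1.6, -5.4]
grip_width: 0.0121
```

```bash
cat > pan.py <<'E'
from h import *
np.set_printoptions(precision=4,suppress=True)
print(atz('top',166.5,174.9,.07))
a=np.linspace(0,2*np.pi,120); out=[]
for c,(u0,v0,u1,v1) in {'top':(125,130,210,240),'scene':(300,160,400,235)}.items():
    im=camera(c); k=5
    I=cv2.resize(im[v0:v1,u0:u1],None,fx=k,fy=k,interpolation=cv2.INTER_CUBIC)[...,::-1].copy().astype(float)
    I=cv2.convertScaleAbs(np.clip((I-150)*2.4,0,255))
    for (x,y),col in {(.5636,.2195):(0,0,255)}.items():
        for z in (.07,):
            P=np.array([(proj(c,[x+.08*np.cos(t),y+.08*np.sin(t),z])-[u0,v0]+.5)*k for t in a]).astype(int)
            for p in P[::3]: cv2.circle(I,tuple(int(q) for q in p),1,col,-1)
    out.append(cv2.resize(I,(400,int(I.shape[0]*400/I.shape[1]))))
h=max(o.shape[0] for o in out); cv2.imwrite('pics/pan2.png',np.hstack([cv2.copyMakeBorder(o,0,h-o.shape[0],0,0,0) for o in out]))
E
python3 pan.py
```

```text
[0.5637 0.2203 0.07  ]
```

View pics/pan2.png

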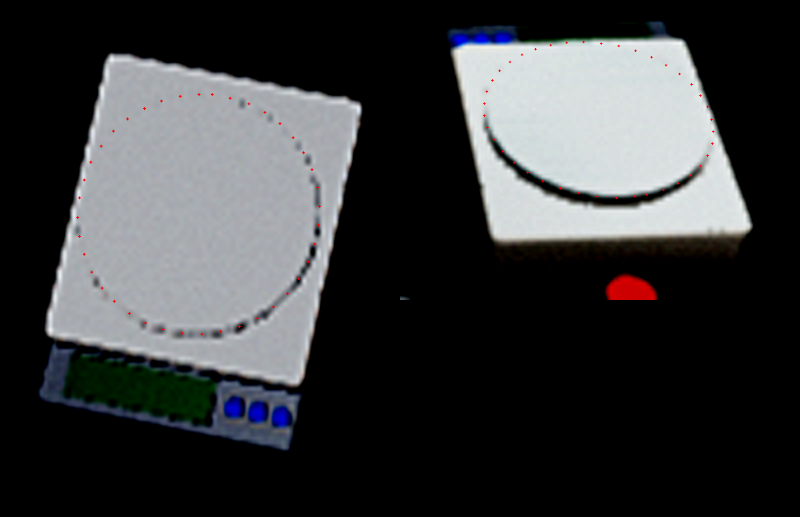

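The overlay of a circle at (0.5636,0.2195) fits the pan rim in both views. The wrist force reads the pot's weight. I lift on and carry it over.

{"method": "jog_arm", "body": {
  "deltas": [
    [[0, 0, -12, 0, 0, 0, 8], [0, 0, -14, 0, 0, 0, 8], [0, 0, -14, 0, 0, 0, 8], [0, 0, -14, 0, 0, 0, 8], [0, 0, -10, 0, 0, 0, 8]]
  ]
}}

```text
clock: 7.95
eef_pos: [0.4625, -0.1069, 0.2324]
tool_rot: [0.558, 0.83, -0.003, -0.003]
ft_force: [-0.4, -0.0, -6.6]
grip_width: 0.0115
```

{"method": "jog_arm", "body": {
  "deltas": [
    [[0, 0, -5, 0, 0, 0, 8], [0, 0, 0, 0, 0, 0, 8], [3, 2.4, 0, 0, 0, 0, 8], [6, 5, 0, 0, 0, 0, 8], [9, 7.3, 0, 0, 0, 0, 8]]
  ]
}}

```text
clock: 8.45
eef_pos: [0.4693, -0.0845, 0.2371]
tool_rot: [0.559, 0.829, -0.004, -0.003]
ft_force: [-0.4, -1.4, -6.3]
grip_width: 0.0117
```

```bash
cat > v.py <<'E'
import sys
from h import *
np.set_printoptions(precision=4,suppress=True)
o=get_obs();print(o['clock'],o['eef_pos'],o['ft_force'],T()[:3,:3]); im=save('scene','t.png',1)
u,v=proj('scene',o['eef_pos']).astype(int); print(u,v)
I=im[max(0,v-60):v+90,max(0,u-90):u+90,::-1]; cv2.imwrite('pics/'+sys.argv[1],cv2.resize(I,None,fx=3.5,fy=3.5,interpolation=cv2.INTER_CUBIC))
E
python3 v.py s3.png
```

```text
8.45 [ 0.4693 -0.0845  0.2371] [-0.3878 -1.3552 -6.2683] [[-0.374   0.9274 -0.0082]
 [ 0.9274  0.374  -0.0031]
 [ 0.0002 -0.0088 -1.    ]]
234 138
```

View pics/s3.png

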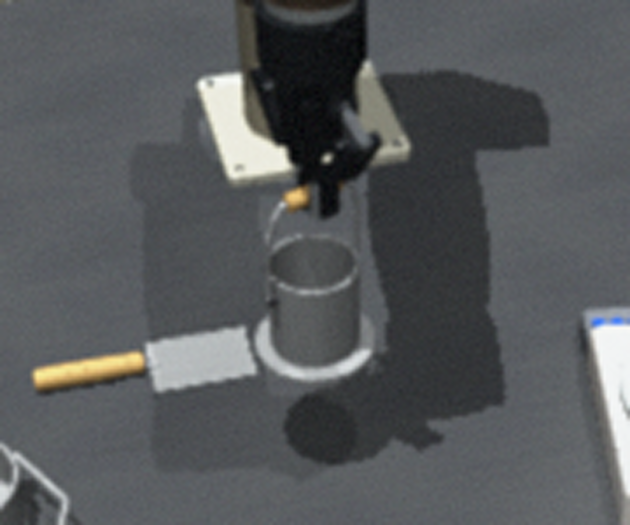

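The pot hangs level at crop (315,300), clear of the bench with its shadow detached. I carry it to the pan.

{"method": "jog_arm", "body": {
  "deltas": [
    [[12.6, 10.3, 0, 0, 0, 0, 8], [12.6, 10.3, 0, 0, 0, 0, 8], [12.6, 10.3, 0, 0, 0, 0, 8], [12.6, 10.3, 0, 0, 0, 0, 8], [12.6, 10.3, 0, 0, 0, 0, 8]]
  ]
}}

```text
clock: 9.0
eef_pos: [0.4937, 0.0003, 0.2344]
tool_rot: [0.558, 0.83, -0.004, -0.005]
ft_force: [0.1, 0.7, -6.7]
grip_width: 0.012
```

{"method": "jog_arm", "body": {
  "deltas": [
    [[12.6, 10.3, 0, 0, 0, 0, 8], [12.6, 10.3, 0, 0, 0, 0, 8], [12.6, 10.3, 0, 0, 0, 0, 8], [12.6, 10.3, 0, 0, 0, 0, 8], [12.6, 10.3, 0, 0, 0, 0, 8]]
  ]
}}

```text
clock: 9.5
eef_pos: [0.5173, 0.0854, 0.2314]
tool_rot: [0.556, 0.831, -0.005, -0.007]
ft_force: [0.4, -0.4, -6.4]
grip_width: 0.0118
```

{"method": "jog_arm", "body": {
  "deltas": [
    [[12.6, 11, -1.5, 0, 0, 0, 8], [12.6, 11, -1.5, 0, 0, 0, 8], [12.6, 11, -1.5, 0, 0, 0, 8], [12.6, 11, -1.5, 0, 0, 0, 8], [12.6, 11, -1.5, 0, 0, 0, 8]]
  ]
}}

```text
clock: 10.0
eef_pos: [0.5441, 0.172, 0.2361]
tool_rot: [0.555, 0.832, -0.006, -0.009]
ft_force: [-0.5, -0.8, -6.3]
grip_width: 0.0115
```

{"method": "jog_arm", "body": {
  "deltas": [
    [[12, 10.5, -1, 0, 0, 0, 8], [9, 8, -1, 0, 0, 0, 8], [6, 5, 0, 0, 0, 0, 8], [3, 3, 0, 0, 0, 0, 8], [0, 0, 0, 0, 0, 0, 8]]
  ]
}}

```text
clock: 10.5
eef_pos: [0.5582, 0.2165, 0.2364]
tool_rot: [0.553, 0.833, -0.007, -0.009]
ft_force: [-0.7, -0.1, -6.1]
grip_width: 0.0121
```

```bash
python3 v.py s4.png
```

```text
10.5 [0.5582 0.2165 0.2364] [-0.6736 -0.1422 -6.0984] [[-0.3886  0.9211 -0.0228]
 [ 0.9214  0.3887 -0.0009]
 [ 0.008  -0.0214 -0.9997]]
356 140
```

View pics/s4.png

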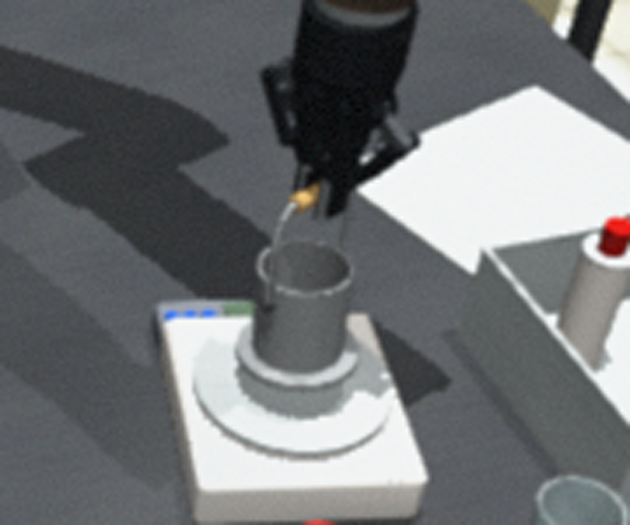

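The pot hangs upright over the pan at crop (305,310). I centre it, correct the small tool tilt and lower it.

{"method": "jog_arm", "body": {
  "deltas": [
    [[0.8, 4, 0, -1.2, -0.5, 0, 8], [0.8, 4, 2, 0, 0, 0, 8], [0, 0, 6, 0, 0, 0, 8], [0, 0, 6, 0, 0, 0, 8], [0, 0, 4, 0, 0, 0, 8]]
  ]
}}

```text
clock: 11.05
eef_pos: [0.5651, 0.2185, 0.2177]
tool_rot: [0.554, 0.832, -0.0, 0.001]
ft_force: [0.1, 1.0, -6.7]
grip_width: 0.0122
```

{"method": "jog_arm", "body": {
  "deltas": [
    [[0, 0, 2, 0, 0, 0, 8], [0, 0, 2, 0, 0, 0, 8], [0, 0, 2, 0, 0, 0, 8], [0, 0, 1.5, 0, 0, 0, 8], [0, 0, 0, 0, 0, 0, 8]]
  ]
}}

```text
clock: 11.55
eef_pos: [0.5644, 0.2179, 0.2081]
tool_rot: [0.555, 0.832, -0.001, 0.001]
ft_force: [-0.9, 0.7, -5.6]
grip_width: 0.012
```

{"method": "jog_arm", "body": {
  "deltas": [
    [[0, 0, 1.5, 0, 0, 0, 8], [0, 0, 1, 0, 0, 0, 8], [0, 0, 1, 0, 0, 0, 8], [0, 0, 0, 0, 0, 0, 8]]
  ]
}}

```text
clock: 11.95
eef_pos: [0.5651, 0.2183, 0.2055]
tool_rot: [0.554, 0.832, -0.0, 0.001]
ft_force: [-0.1, -0.2, -6.0]
grip_width: 0.012
```

{"method": "jog_arm", "body": {
  "deltas": [
    [[0, 0, 1, 0, 0, 0, 8], [0, 0, 1, 0, 0, 0, 8], [0, 0, 0, 0, 0, 0, 8]]
  ]
}}

```text
clock: 12.25
eef_pos: [0.5658, 0.219, 0.2053]
tool_rot: [0.554, 0.832, 0.001, 0.002]
ft_force: [0.8, -0.3, -6.9]
grip_width: 0.0121
```

{"method": "jog_arm", "body": {
  "deltas": [
    [[0, 0, 1, 0, 0, 0, 8], [0, 0, 0, 0, 0, 0, 8]]
  ]
}}

```text
clock: 12.45
eef_pos: [0.5664, 0.2193, 0.2053]
tool_rot: [0.554, 0.832, 0.002, 0.003]
ft_force: [0.2, 0.3, -5.2]
grip_width: 0.0122
```

{"method": "jog_arm", "body": {
  "deltas": [
    [[0, 0, 3, 0, 0, 0, 8], [0, 0, 2, 0, 0, 0, 8], [0, 0, 0, 0, 0, 0, 8]]
  ]
}}

```text
clock: 12.75
eef_pos: [0.5694, 0.2205, 0.2052]
tool_rot: [0.554, 0.832, 0.007, 0.006]
ft_force: [0.9, 1.1, -5.6]
grip_width: 0.0121
```

```bash
python3 -c "
from h import *
o=get_obs();print(o['joint_pos'],o['joint_vel'],o['tau'],o['ft_force'],o['ft_torque'],T())"; python3 v.py s5.png
```

```text
[ 0.37033606  0.45934333  0.25173074  1.34521532 -0.00164959  1.54525457] [-0.00197023 -0.00211517  0.00060028  0.00157318 -0.0022471   0.00058155] [-1.23770647e-01 -5.13236654e+01  2.78971446e+01 -2.33916705e-01
 -4.42883454e-02 -3.64425068e-03] [ 0.87574914  1.07731329 -5.61137689] [0.01492287 0.07565445 0.00624311] [[-0.38558631  0.9225087   0.01734637  0.5694141 ]
 [ 0.92266936  0.3855601   0.00496517  0.22053787]
 [-0.00210766  0.01791946 -0.99983721  0.20518334]
 [ 0.          0.          0.          1.        ]]
12.75 [0.5694 0.2205 0.2052] [ 0.8757  1.0773 -5.6114] [[-0.3856  0.9225  0.0173]
 [ 0.9227  0.3856  0.005 ]
 [-0.0021  0.0179 -0.9998]]
357 152
```

View pics/s5.png

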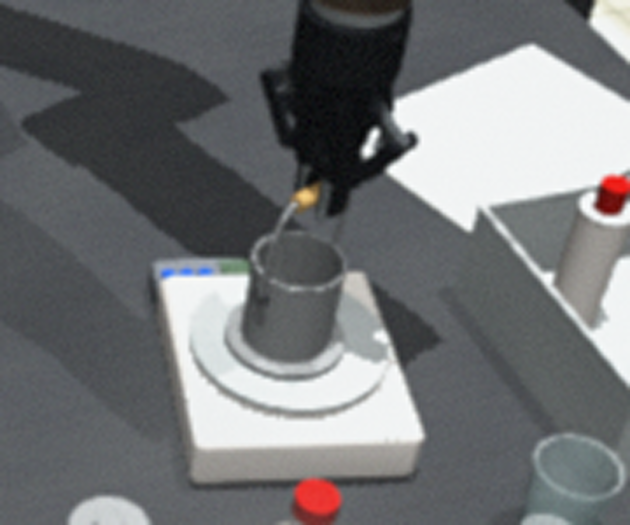

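{"method": "jog_arm", "body": {
  "deltas": [
    [[0, -4, 4, 1.0, 0, 0, 8], [0, 0, 0, 0, 0, 0, 8]]
  ]
}}

```text
clock: 13.0
eef_pos: [0.5686, 0.2202, 0.2055]
tool_rot: [0.554, 0.832, 0.003, 0.004]
ft_force: [-0.1, -0.0, -7.3]
grip_width: 0.0119
```

```bash
cat > m.py <<'E'
import sys
from fit import *
E
cat > potat.py <<'E'
from h import *
from scipy.optimize import minimize
np.set_printoptions(precision=4,suppress=True)
src=open('fit.py').read().split("parts=")[0]; exec(src)
parts=[(.048,0,.008),(.036,0,.085)]
o=get_obs(); print(o['eef_pos'],o['ft_force'])
M={}
for c in('scene','top'):
    camera(c); n=proj(c,[.5636,.2195,.11]); l=[r for r in masks_of('pot',c) if np.hypot(*(np.array(r['at'])-n))<25]; print(c,n,[(r['at'],r['conf'],r['pixels'].sum()) for r in l])
    if l: M[c]=l[0]['pixels'].astype(float)
def cost(p,cs):
    return sum(np.abs(sil(c,p[0],p[1],[(r,a_+p[2],b_+p[2]) for r,a_,b_ in parts])-M[c]).sum()/M[c].sum() for c in cs)
x0=np.array([.5636,.2195,.072])
for cs in [[c] for c in M if c=='scene']+[list(M)]:
    r=minimize(cost,x0,args=(cs,),method='Nelder-Mead',options=dict(initial_simplex=[x0]+[x0+d for d in np.eye(3)*.008],xatol=2e-4,fatol=1e-4)); print(cs,r.x,r.fun)
E
python3 potat.py
```

```text
[0.5686 0.2202 0.2055] [-0.055  -0.046  -7.3255]
scene [351.0933 178.0452] [([350.7, 180.3], 0.88, np.int64(1238))]
top [163.8919 173.1306] [([167.8, 172.9], 0.88, np.int64(619))]
['scene'] [0.5666 0.2143 0.0741] 0.10064620355411955
['scene', 'top'] [0.5644 0.2149 0.0712] 0.4774525642243973
```

{"method": "jog_arm", "body": {
  "deltas": [
    [[0, 0, 7, 0, 0, 0, 8]]
  ]
}}

```text
clock: 13.3
eef_pos: [0.5725, 0.2224, 0.2042]
tool_rot: [0.554, 0.832, 0.009, 0.007]
ft_force: [2.6, 3.2, 37.3]
grip_width: 0.012
```

```bash
python3 -c "
from h import *
o=get_obs();print(o['joint_pos'],o['joint_vel'],o['tau'],o['ft_force'],o['ft_torque'],o['eef_pos'])"
```

```text
[ 3.70942045e-01  4.62309722e-01  2.53836372e-01  1.33874037e+00
 -6.75445350e-04  1.54538613e+00] [ 0.00259469 -0.02112019 -0.05688768 -0.20090728  0.0019407  -0.00025966] [-7.35496748e-01 -2.53230965e+01  1.00474852e+01  1.52563423e+00
 -2.91957809e-01 -2.16833566e-02] [ 2.64794733  3.2284183  37.27801918] [ 0.46746616 -0.57080245  0.01676005] [0.57245478 0.2224348  0.20424845]
```

The 37 N reading shows the pot is standing on the pan, since the pressing only relaxes between rows. I let go and retreat upward.

{"method": "jog_arm", "body": {
  "deltas": [
    [[0, 0, -0.5, 0, 0, 0, 8], [0, 0, 0, 0, 0, 0, 8], [0, 0, 0, 0, 0, 0, 20], [0, 0, 0, 0, 0, 0, 35], [0, 0, 0, 0, 0, 0, 45]]
  ]
}}

```text
clock: 13.8
eef_pos: [0.5717, 0.2209, 0.2028]
tool_rot: [0.554, 0.832, 0.007, 0.007]
ft_force: [-0.2, 0.5, -0.6]
grip_width: 0.0447
```

{"method": "jog_arm", "body": {
  "deltas": [
    [[0, 0, 0, 0, 0, 0, 45], [0, 0, -5, 0, 0, 0, 45], [0, 0, -15, 0, 0, 0, 45], [0, 0, -25, 0, 0, 0, 45], [0, 0, -25, 0, 0, 0, 45]]
  ]
}}

```text
clock: 14.3
eef_pos: [0.5679, 0.2194, 0.27]
tool_rot: [0.554, 0.832, 0.002, 0.004]
ft_force: [-0.5, -0.5, 0.0]
grip_width: 0.0449
```

{"method": "jog_arm", "body": {
  "deltas": [
    [[0, 0, -25, 0, 0, 0, 45], [0, 0, -10, 0, 0, 0, 45], [0, 0, 0, 0, 0, 0, 45], [0, 0, 0, 0, 0, 0, 45], [0, 0, 0, 0, 0, 0, 45]]
  ]
}}

```text
clock: 14.8
eef_pos: [0.5687, 0.2197, 0.3096]
tool_rot: [0.554, 0.832, 0.005, 0.006]
ft_force: [-0.4, 0.2, -0.7]
grip_width: 0.0447
```

```bash
python3 potat.py; sed -i "s/^u,v=.*/u,v=351,160/" v.py; python3 v.py s6.png; python3 -c "
from h import *
camera('top')
print([(r['at'],r['conf'],r['pixels'].sum()) for r in masks_of('squat','top')])
camera('scene')
print([(r['at'],r['conf'],r['pixels'].sum()) for r in masks_of('squat','scene')])"
```

```text
[0.5687 0.2197 0.3096] [-0.4316  0.1608 -0.7163]
scene [351.0933 178.0452] [([352.7, 182.3], 0.74, np.int64(1237))]
top [163.8919 173.1306] [([165.8, 172.6], 0.65, np.int64(760))]
['scene'] [0.5692 0.2168 0.0714] 0.12317276142469923
['scene', 'top'] [0.5685 0.2172 0.0704] 0.2424096131240651
15.0 [0.5686 0.2197 0.3096] [0.2333 0.0037 0.3867] [[-0.3851  0.9228  0.0143]
 [ 0.9229  0.3851  0.0017]
 [-0.0039  0.0138 -0.9999]]
[([359.5, 196.1], 0.95, np.int64(1031))]
[([132.8, 219.7], 0.9, np.int64(1457))]
```

View pics/s6.png

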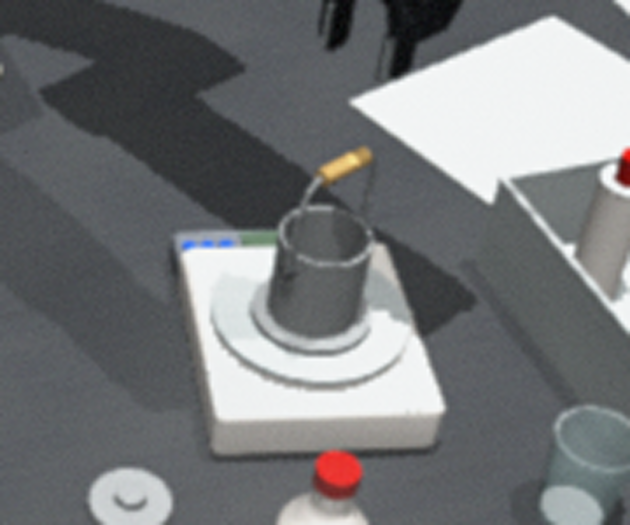

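The pot stands on the pan at crop (320,270), about 6 mm from centre. The bail is upright and the gripper is clear.

```bash
python3 -c "
from workcell import job_done
print(job_done())"
```

```text
the job is handed in; nothing more can be done
None
```

I swung the tall pot's bail upright on the bench and lifted the pot level by the bail. I set it on the balance pan, released it, backed the gripper off about 10 cm, and handed the job in at about 15 s on the robot clock.

**Last checks**
- **Position:** the two-camera fit puts the pot at (0.5685, 0.2172), about 5 mm from the pan centre I measured at (0.5636, 0.2195). The scene camera alone gives about 6 mm.
- **Height and tilt:** its underside fits at z = 0.070, the pan's height. It looks upright in the last picture; I did not measure the tilt.
- **Release:** wrist force is about zero and the fingers are clear.
- **Squat pot:** it shows at its starting place in both cameras, within about 2 pixels.

**Disagreements**
- **Touchdown:** I didn't recognise contact with the pan. After each row that held still, the wrist force still read the pot's weight. I pressed further and reached about 37 N before I could tell the pot was standing. That is below the 120 N wrist limit; the 40 N limit covers the arm and gripper body, and here the fingers were pressing. The presses also moved the tool about 7 mm in x.
- **Finger opening:** it read 12 mm on the 14 mm sleeve, but the grip held throughout.

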